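# Close the extraction manifold and step up its vacuum

## Robot

A 6-joint arm with a two-finger parallel gripper is mounted at the origin on a cart in front of the work surface, level with it; the furniture and walls round the work are solid. World frame = base frame: x ahead of the robot, y to its left, z up, the work surface at z = 0. Lengths are in mm, angles in rad, forces in N, time in s.
With the tool pointing down it reaches from about 275 to 750 mm from the base axis. Payload 10.2 kg.
Tool frame: the origin (TCP) lies at the very end of the fingers, on their centre line; the grasp point (between the pads) lies 19 mm behind it; z points along the fingers, y is the direction in which the jaws open and shut (so a half turn about z gives the same grasp; the last joint's range is limited). The gripper opens to 85 mm and grips with 20 to 120 N. Pads are 22 mm wide; open, the fingers measure 114 mm over their backs; the gripper's body (76 mm by 85 mm) begins 54 mm behind the grasp point. The pads swing forward as they close: fully open they stand 13 mm farther back than shut.
Start: joints at [0.973, 0.313, 1.498, -0, 1.331, -0.223], TCP at [192.208, 488.556, 231.294] pointing down, gripper open.
Joint ranges: [-2.94, 2.94], [-0.97, 2.17], [0.19, 2.56], [-1.23, 4.37], [0.02, 3.11], [-2.88, 2.88]. Speed limits (rad/s): [2.39, 2.39, 3.01, 3.14, 3.14, 3.14].

## Interface

Orientations are given as a unit quaternion [w, x, y, z].
In Python, from rig import ctrl, eyes, order gives the robot as it stands.
- The arm moves only by the tool move_arm, never from a script. Its argument "deltas" is a list of rows, each a list of 6 numbers: the shift along the tool's x, y, z in cm, then the turn, a rotation vector about the tool's x, y, z in degrees. A call has exactly 10 rows; each row shifts and turns the commanded pose from where the row before left it, along the tool's axes as they then stand; what a row does not reach is not made up. A row lasts 1/10 s, in which the tool goes at most 50 mm and 8.59 degrees, less where a joint would pass 70% of its speed; a pose out of reach is approached as far as the arm can. A call is refused whole if a number of a shift passes 5 or a number of a turn 8.59, either way. A call with a gripper value outside its range is refused whole. "grip" is the finger opening in cm, from 0 to 8.54, set as the call begins (left out, the last holds). The fingers move at their own pace and stop on an object; "newtons" is the grip in N (left out, the last holds). Time passes only in rows, so rows that do not move let the fingers close, or fill a call up. It gives the time, the measured TCP pose, the force and the opening at its end, in the units of the state.
- ctrl.sense(): the state, without advancing time (a new reading comes with each control period).
- eyes.capture(name): name is "scene" or "top"; returns the picture (480x640x3 uint8, blue, green, red); there is no depth.
- eyes.camera_params(name): a dict with "K" (3x3 intrinsics, pixels), "k1" (the pictures are not rectified: a ray, as slopes to the right and down, at radius r is drawn at 1 + k1 r^2 times it, then the intrinsics apply), "camera_from_world" (4x4, takes a point from world to camera coordinates). Camera axes: x right, y down, z forward; pixel columns grow to the right and rows downward; lengths in mm; the calibration is good to about 2 mm. A picture is of the moment at which its call begins. camera_params takes no time and is no camera call.
- order.finish_job(): hands the job in, once; it reports no verdict.
The state is a dict: "time_s": time; "joints": joint angles; "dq": joint speeds; "tau": joint torques, N m; "eef_pos": TCP position; "ee_rot": TCP orientation; "force": force on the tool from outside, world axes, zero at the start; "wrist_torque": the same for the moment, N m; "grip_width": opening from 0.0 (shut) to 1.0 (fully open).
Only numpy, scipy, OpenCV 4.12 (cv2) and the standard library are available. Lean on these libraries where they do the work, as an engineer would, in place of code of your own. Each camera call takes 0.05 s, during which the arm holds its last target.

## Task

Put the manifold's lid on: lower it so that both dowel pins come up through their holes and it lies flush on the rim, and let go of it. Then raise the vacuum with the thumb lever, one notch at a time with a short stop (about half a second) in each, from off to the third notch, never past it, and leave it there; leave the tip box, the beaker and the large bottle undisturbed.

Things in the scene. Friction and masses are not known exactly. Their poses are not given: they have to be found in the camera images.
- lid_centre (a point): Centre of the loose lid (about 0.36 kg), 33 mm above its underside. Lid: grey metal plate 100 (x) x 150 (y) x 10 mm with a handle and two rows of five white ports (11 mm tall, at x = +-36 mm); z up. It fits one way round: seated, its axes are those of manifold and this point is at (0, 0, 89) mm there. Starts flat on the bench, left of the manifold, within 0.6 rad of its seated heading.
- lid_handle (a point): Centre of the lid's bridge handle, 25 mm above lid_centre (58 mm over the lid's underside): a black bar 12 mm wide (lid x), 80 mm long (lid y), 14 mm high, on two 10 mm steel posts at y = +-31 mm, with free space under it.
- lid_hole (a point): Round hole of 11.6 mm through the lid's plate, at lid x = +34, y = +62 mm; the point is at the hole's lower mouth, on the plate's underside. Goes over the left pin.
- lid_slot (a point): Slotted hole, 11.6 (lid x) x 14.1 mm (lid y), through the lid's plate at lid x = -20, y = -62 mm; the point is at its lower mouth. Goes over the right pin.
- manifold: Vacuum manifold, fixed to the bench: grey open chamber 104 (x) x 154 (y) mm with a flat metal rim 56 mm above the bench, on which the lid lies. Origin: centre of its underside; x to its back, y to its left along its long side, z up. On its front (-x) side a valve block, 44 mm high, carries the thumb lever; right of it a round gauge.
- pin_left (a point): Tip of the left dowel pin on the rim, at x = +34, y = +62 mm of manifold: steel, 10 mm across, rising 20.5 mm above the rim, the upper 8 mm tapering to 4 mm.
- pin_right (a point): Tip of the right dowel pin, alike, at x = -20, y = -62 mm of manifold.
- vacuum_lever (a joint): Angle of the thumb lever, rad: 0 = off (it points to the manifold's front left, midway between -x and +y); grows as it swings across the front to the right (counter-clockwise from above). Five notches 0.3927 rad apart: off 0, first 0.393, second 0.785, third 1.178, fourth 1.571 (end stop). A spring detent pulls it into the nearest notch; about 5 N at the post carries it over. Starts off.
- lever_post (a point): Middle of the upright black thumb post at the end of the lever: 13 mm across, 34 mm tall, 50 mm from the lever's axis; the point is 70 mm above the bench and 16 mm under the post's top; the lever's flat arm and the post's foot lie 15 mm and more below the point.
- spindle (a point): Point on the lever's vertical axis, at the height of lever_post (70 mm): x = -82, y = +36 mm of manifold. The lever's hub below it ends 57 mm above the bench.
- tip_box_1: Bystander: box of pipette tips with a raised clear lid, 82 x 118 x 78 mm, behind the manifold. Origin: centre of its underside.
- beaker: Bystander: small glass beaker, 55 mm across, 70 mm tall, in front and to the right of the manifold. Origin: centre of its underside.
- buffer_bottle_1: Bystander: the largest of the three round bottles, 68 mm across, 167 mm tall, behind the lid. Origin: centre of its underside.

How it is judged:
By the outcome, as a careful person would: the job done as asked, in the order asked, and still so for the second after the job is handed in, with the robot touching nothing.
It also fails if it takes over 72 s, if anything falls off the work surface, if the arm or the gripper's body presses on something with over 40 N, if the wrist force passes 120 N, or if a joint passes its speed limit or range.

## Working session

There is one attempt and no reset: what is moved stays moved. The work goes in short steps, Python scripts to look and compute and a tool call to move; the robot and the scene stay as the last step left them, time stands still between calls to the robot, and variables do not carry over. Pictures are saved under pics/ and viewed, and the job is handed in when it is done.

Besides the shell and the picture viewer there is one more tool, called after ">>>" as a command line: name --pt "numbers of a row" for each row, then --argument value for the rest. move_arm: Moves the arm, as the interface text tells. Its arguments: {"type":"object","properties":{"deltas":{"type":"array"},"grip":{"type":"number"},"newtons":{"type":"number"}},"required":["deltas"]}

```bash
ls; mkdir -p pics; python3 - <<'E'
from rig import ctrl, eyes, order
import cv2
for n in ("scene","top"):
    cv2.imwrite(f"pics/{n}0.png",eyes.capture(n))
    print(n,eyes.camera_params(n))
print(ctrl.sense())
E
```

```text
pics
scene {'K': array([[567.43765907,   0.        , 324.08575582],
       [  0.        , 567.43765907, 238.34083127],
       [  0.        ,   0.        ,   1.        ]]), 'k1': -0.16082840815010407, 'camera_from_world': array([[ 7.61215717e-01, -6.48387286e-01,  1.20233185e-02,
        -2.64778622e+02],
       [-4.00757216e-01, -4.84909097e-01, -7.77339579e-01,
         3.16609132e+02],
       [ 5.09847316e-01,  5.86904674e-01, -6.28966309e-01,
         8.25261403e+02],
       [ 0.00000000e+00,  0.00000000e+00,  0.00000000e+00,
         1.00000000e+00]])}
top {'K': array([[495.08918762,   0.        , 316.65809597],
       [  0.        , 495.08918762, 245.84634285],
       [  0.        ,   0.        ,   1.        ]]), 'k1': -0.015144911156369227, 'camera_from_world': array([[-2.08799975e-02, -9.99569848e-01, -2.05947565e-02,
         1.89348593e+02],
       [-9.81442781e-01,  2.44200248e-02, -1.90193928e-01,
         4.77123964e+02],
       [ 1.90615041e-01,  1.62413263e-02, -9.81530502e-01,
         1.03722269e+03],
       [ 0.00000000e+00,  0.00000000e+00,  0.00000000e+00,
         1.00000000e+00]])}
{'time_s': 0.1, 'joints': array([ 9.72611061e-01,  3.13366820e-01,  1.49835907e+00, -1.79478029e-05,
        1.33101340e+00, -2.23397926e-01]), 'dq': array([-0.0023202 ,  0.00072732, -0.0034044 ,  0.000658  ,  0.00023418,
        0.00096459]), 'tau': array([ 5.20868227e-03, -4.12893355e+01, -2.60142052e+01, -3.91095045e-05,
        2.95239377e-03,  1.37261242e-07]), 'eef_pos': array([192.06851086, 488.35322086, 230.80700918]), 'ee_rot': array([-2.20955581e-04,  1.86296700e-01,  9.82493364e-01, -5.29102157e-04]), 'force': array([-0.66841228,  0.65777595,  0.2514775 ]), 'wrist_torque': array([ 0.03413156, -0.01134308, -0.01656089]), 'grip_width': 1.003076088746753}
```

View pics/scene0.png

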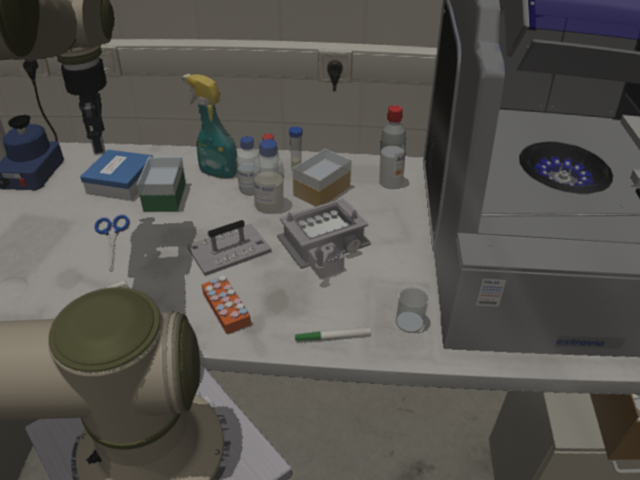

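View pics/top0.png

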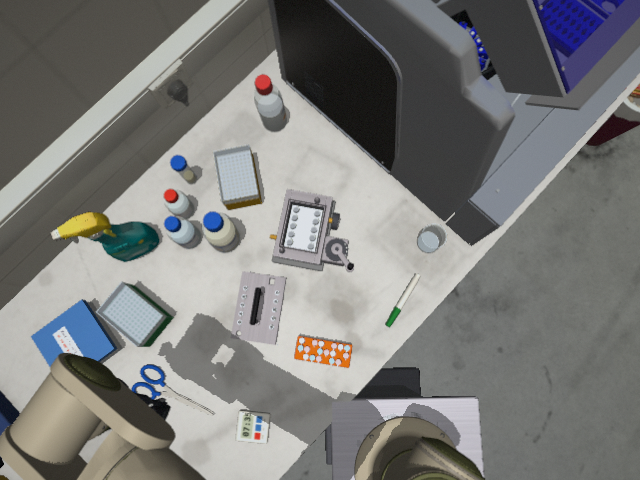

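The scene shot shows the lid around (230,248) and the manifold around (325,232). In the top view the lid is at (260,307), the manifold at (303,230), the lever at (342,255), the beaker at (428,239), and the large bottle at (217,230). I'll zoom in next.

```bash
python3 - <<'E'
import cv2
a=cv2.imread("pics/top0.png"); b=cv2.imread("pics/scene0.png")
cv2.imwrite("pics/tc1.png",cv2.resize(a[180:355,220:370],None,fx=4.5,fy=3.4*1.0 if 0 else 3.4) if 0 else cv2.resize(a[180:280,255:375],None,fx=6,fy=6,interpolation=cv2.INTER_CUBIC))
cv2.imwrite("pics/tc2.png",cv2.resize(a[260:355,220:310],None,fx=6,fy=6,interpolation=cv2.INTER_CUBIC))
cv2.imwrite("pics/sc1.png",cv2.resize(b[190:280,180:380],None,fx=4,fy=4,interpolation=cv2.INTER_CUBIC))
E
```

```text
(no output)
```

View pics/tc1.png

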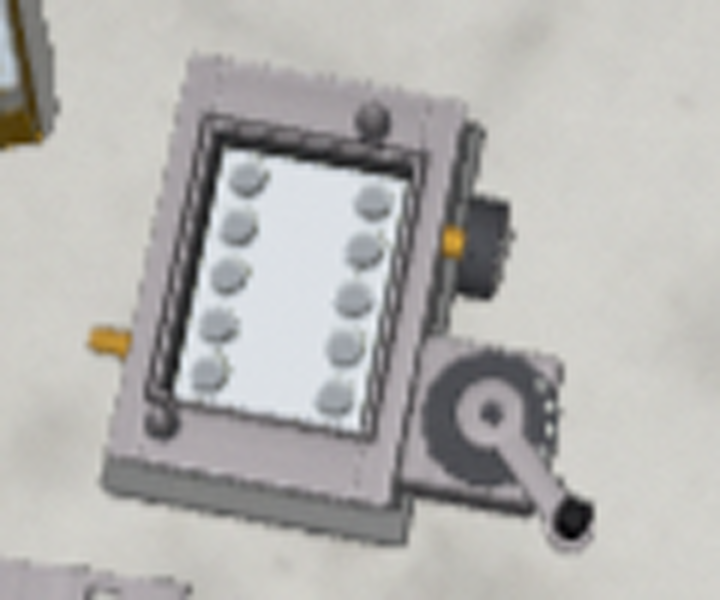

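View pics/tc2.png

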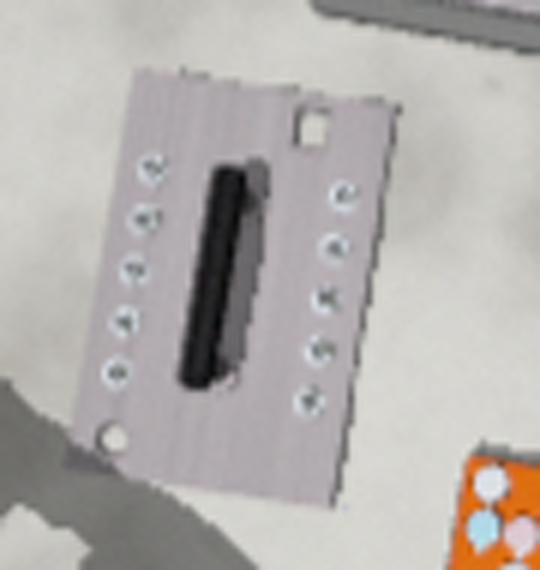

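View pics/sc1.png

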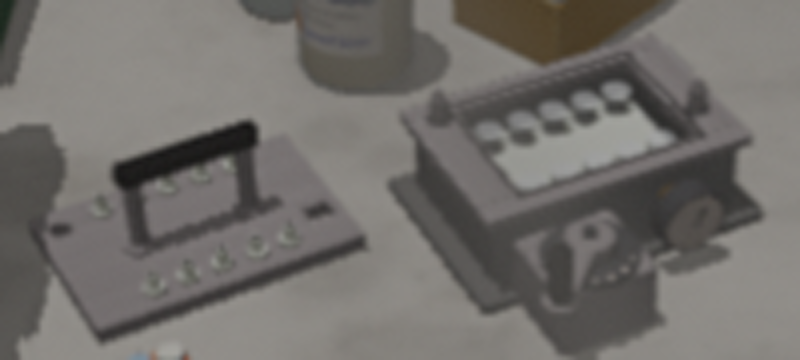

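```bash
cat > h.py <<'E'
import numpy as np, cv2
from rig import ctrl, eyes, order
P={n:eyes.camera_params(n) for n in("scene","top")}
def ray(n,px):
    p=P[n];K=p["K"];k=np.array([p["k1"],0,0,0,0.])
    u=cv2.undistortPoints(np.array([[px]],float),K,k,None,None)[0,0]
    T=p["camera_from_world"];R=T[:3,:3];c=-R.T@T[:3,3]
    d=R.T@np.array([u[0],u[1],1]);return c,d/np.linalg.norm(d)
def cast(n,px,z):
    c,d=ray(n,px);return c+d*(z-c[2])/d[2]
def tri(a,b):
    c1,d1=ray("top",a);c2,d2=ray("scene",b)
    s=np.linalg.lstsq(np.c_[d1,-d2],c2-c1,rcond=None)[0]
    p,q=c1+d1*s[0],c2+d2*s[1];return (p+q)/2,np.linalg.norm(p-q)
def proj(n,X):
    p=P[n];T=p["camera_from_world"]
    r,_=cv2.Rodrigues(T[:3,:3]);return cv2.projectPoints(np.atleast_2d(X).astype(float),r,T[:3,3],p["K"],np.array([p["k1"],0,0,0,0.]))[0][:,0]
E
python3 - <<'E'
from h import *
a=cv2.imread("pics/top0.png").astype(int)
b=cv2.imread("pics/scene0.png").astype(int)
for y,x in[(300,240),(290,280),(330,255),(300,300),(185,265) ,(190,300),(230,277)]: print(y,x,a[y,x])
# dark blobs
def blobs(m,box,mina=8):
    x0,y0,x1,y1=box;mm=np.zeros(m.shape,np.uint8);mm[y0:y1,x0:x1]=m[y0:y1,x0:x1]
    n,l,s,c=cv2.connectedComponentsWithStats(mm)
    for i in range(1,n):
        if s[i,4]>=mina: print(s[i],c[i].round(2), cv2.minAreaRect(cv2.findContours((l==i).astype(np.uint8),0,2)[0][0]))
print("top dark");blobs((a.max(2)<50).astype(np.uint8),(225,180,375,345))
print("scene dark");blobs((b.max(2)<40).astype(np.uint8),(180,190,380,290))
hsv=cv2.cvtColor(a.astype(np.uint8),cv2.COLOR_BGR2HSV)
for y,x in[(300,240),(290,280),(330,255),(300,300),(350,300)]: print(hsv[y,x])
E
```

```text
300 240 [174 169 174]
290 280 [175 171 177]
330 255 [178 174 180]
300 300 [201 207 208]
185 265 [195 202 201]
190 300 [190 193 194]
230 277 [190 196 197]
top dark
[284 202   9  37  41] [287.68 219.63] ((287.6044006347656, 220.0228271484375), (1.3127093315124512, 36.664276123046875), 12.33908748626709)
[298 203   7   3  10] [301.  204.4] ((300.88238525390625, 204.47061157226562), (6.305926322937012, 1.4552137851715088), 14.03624439239502)
[306 205  10   3  14] [309.86 206.14] ((310.48077392578125, 206.09617614746094), (9.21745777130127, 1.5689290761947632), 11.309932708740234)
[348 263   5   7  26] [349.96 266.12] ((350.0000305175781, 266.0000305175781), (4.242640495300293, 5.656853675842285), 45.0)
[251 288  10  37 184] [255.38 305.83] ((255.4132843017578, 306.0635681152344), (5.3980302810668945, 36.49372482299805), 8.746162414550781)
scene dark
[209 221  35  16 192] [225.97 228.34] ((226.0500030517578, 228.64999389648438), (5.692100524902344, 35.73373031616211), 71.56505584716797)
[150   7 174]
[160   9 177]
[160   9 180]
[ 26   9 208]
[ 97  46 228]
```

```bash
python3 - <<'E'
from h import *
a=cv2.imread("pics/top0.png").astype(int)
g=(a[...,1]-a[...,2])
m=((a[...,2]-a[...,1]>=1)&(a[...,0]-a[...,1]>=1)).astype(np.uint8)*255
crop=m[180:355,220:370]
cv2.imwrite("pics/m1.png",cv2.resize(crop,None,fx=3.4,fy=3.4,interpolation=0))
E
```

```text
(no output)
```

View pics/m1.png

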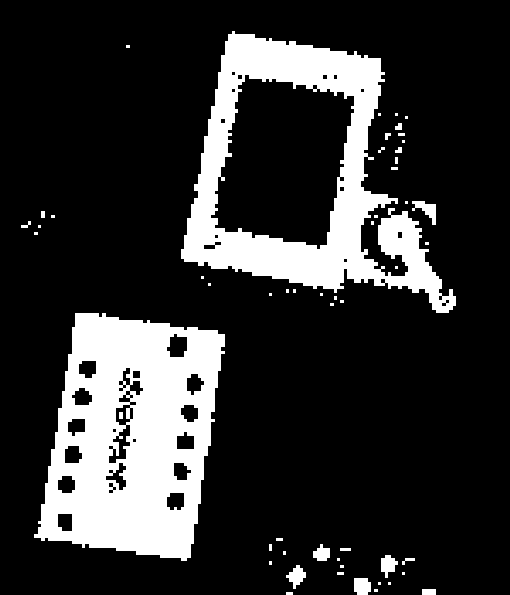

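The mask separates the lid plate and the rim cleanly, so I'll fit rectangles and holes on the height planes.

```bash
python3 - <<'E'
from h import *
for n in P:
    T=P[n]["camera_from_world"];print(n,"cam",(-T[:3,:3].T@T[:3,3]).round(0))
a=cv2.imread("pics/top0.png").astype(int)
m=((a[...,2]-a[...,1]>=1)&(a[...,0]-a[...,1]>=1)).astype(np.uint8)
m=cv2.morphologyEx(m,cv2.MORPH_CLOSE,np.ones((2,2)))*1
n,l,s,c=cv2.connectedComponentsWithStats(((a[...,2]-a[...,1]>=1)&(a[...,0]-a[...,1]>=1)).astype(np.uint8))
li=l[330,255]; mi=l[188,300]; print(s[li],s[mi])
def poly(i):
    M=(l==i).astype(np.uint8); M=cv2.resize(M*255,None,fx=1,fy=1)
    return M
M=poly(li); cs,h=cv2.findContours(M,cv2.RETR_CCOMP,cv2.CHAIN_APPROX_NONE)
out=max(cs,key=cv2.contourArea)[:,0].astype(float)
X=np.array([cast("top",p,10)[:2] for p in out],np.float32)
r=cv2.minAreaRect(X);print("lid rect z10",r); 
ctr=np.array(r[0])
for cc in cs:
    if 12<cv2.contourArea(cc)<60:
        # holes: centroid
        q=cc[:,0].mean(0);print("hole",q.round(2),cv2.contourArea(cc),cast("top",q,10)[:2].round(1),cast("top",q,21)[:2].round(1))
# handle
hd=((a.max(2)<50)&(np.add.outer(np.arange(480)*0,np.arange(640))>=245)).astype(np.uint8)
n2,l2,s2,c2=cv2.connectedComponentsWithStats(hd)
i=l2[306,255];pts=np.argwhere(l2==i)[:,::-1].astype(float)
X=np.array([cast("top",p,65)[:2] for p in pts],np.float32);print("handle z65",X.mean(0),cv2.minAreaRect(X))
# rim
M=poly(mi);cs,h=cv2.findContours(M,cv2.RETR_CCOMP,cv2.CHAIN_APPROX_NONE)
out=max(cs,key=cv2.contourArea)[:,0].astype(float)
np.save("rim.npy",out)
hull=cv2.convexHull(np.array([cast("top",p,56)[:2] for p in out],np.float32))[:,0]
print(hull.round(1).tolist())
for cc in cs:
    if cv2.contourArea(cc)>200:
        X=np.array([cast("top",p,56)[:2] for p in cc[:,0].astype(float)],np.float32);print(cv2.contourArea(cc),cv2.minAreaRect(X))
E
```

```text
scene cam [ -92. -503.  768.]
top cam [ 275.  161. 1113.]
[ 230  272   56   73 2677] [     0      0    640    480 285032]
lid rect z10 ((352.822021484375, 311.43988037109375), (101.59622955322266, 150.36526489257812), 80.20162200927734)
hole [238.65 332.82] 26.5 [297.8 355. ] [297.5 353. ]
hole [271.18 326.76] 28.5 [309.5 283.1] [309.1 281.9]
hole [239. 322.] 28.0 [321.4 354.4] [320.9 352.4]
hole [272.56 318.  ] 26.0 [328.6 279.9] [328.  278.7]
hole [254.19 319.62] 27.5 [325.9 320.7] [325.4 319.1]
hole [240.76 313.18] 28.5 [340.7 350.6] [340.  348.7]
hole [274.   309.44] 29.0 [347.3 276.7] [346.6 275.5]
hole [254.8  310.57] 45.5 [345.8 319.4] [345.  317.8]
hole [242.18 304.71] 27.5 [359.3 347.6] [358.5 345.7]
hole [275.2 300.8] 25.5 [366.4 273.9] [365.5 272.8]
hole [255.47 301.35] 24.5 [366.1 317.9] [365.2 316.4]
hole [243.56 296.38] 28.0 [377.8 344.6] [376.8 342.8]
hole [259.42 293.42] 15.0 [383.6 309.1] [382.5 307.7]
hole [276.56 292.44] 27.0 [384.9 270.7] [383.8 269.7]
hole [245.18 287.76] 28.5 [397.  341.1] [395.8 339.3]
hole [271.76 281.29] 39.5 [410.2 281.4] [408.9 280.2]
handle z65 [352.2123  310.25043] ((351.9035339355469, 310.1300354003906), (11.429841995239258, 76.5035629272461), 81.23249816894531)
[[1117.699951171875, 947.5999755859375], [12.399999618530273, 833.0], [-7.800000190734863, -452.0], [1015.0, -600.0], [1067.5999755859375, -353.3999938964844]]
1448.5 ((522.9684448242188, 207.2042236328125), (77.53962707519531, 104.61170196533203), 77.22589874267578)
1550.5 ((1014.1917724609375, -424.8065490722656), (135.1830291748047, 121.93266296386719), 45.039310455322266)
293099.0 ((538.2095947265625, 194.1510009765625), (1550.313720703125, 1100.112548828125), 87.79330444335938)
3146.0 ((349.611083984375, 305.1524353027344), (101.58458709716797, 148.26632690429688), 80.22229766845703)
3898.0 ((516.431884765625, 172.47528076171875), (180.96170043945312, 162.02561950683594), 78.01422119140625)
```

```bash
python3 - <<'E'
from h import *
a=cv2.imread("pics/top0.png").astype(int)
M=((a[...,2]-a[...,1]>=1)&(a[...,0]-a[...,1]>=1)).astype(np.uint8)
n,l,s,c=cv2.connectedComponentsWithStats(M)
mi=l[195,305]; print(mi,s[mi])
cs,h=cv2.findContours((l==mi).astype(np.uint8),cv2.RETR_CCOMP,cv2.CHAIN_APPROX_NONE)
out=max(cs,key=cv2.contourArea)[:,0].astype(float)
X=np.array([cast("top",p,56)[:2] for p in out])
# approx manifold frame then classify edge points
th=np.deg2rad(77.5);ex=np.array([np.cos(th),np.sin(th)]);ey=np.array([-ex[1],ex[0]])
u=(X-[522,208])@ex;v=(X-[522,208])@ey
print(u.min(),u.max(),v.min(),v.max())
def line(sel,nm):
    p=X[sel].astype(np.float32);vx,vy,x0,y0=cv2.fitLine(p,cv2.DIST_HUBER,0,0.01,0.01).ravel()
    print(nm,sel.sum(),np.rad2deg(np.arctan2(vy,vx)).round(2));d=np.array([vx,vy]);return d,np.array([x0,y0])
back=line((u>45)&(abs(v)<65),"back")
front=line((u<-42)&(u>-60)&(v<-5)&(v>-65),"front")
right=line((v<-65)&(abs(u)<45),"right")
left=line((v>65)&(u>-45)&(u<45),"left")
def I(A,B):
    t=np.linalg.solve(np.c_[A[0],-B[0]],B[1]-A[1]);return A[1]+A[0]*t[0]
C=[I(back,left),I(back,right),I(front,right),I(front,left)]
for k in range(4): print(C[k].round(1),np.linalg.norm(C[k]-C[k-1]).round(1))
print("centre",np.mean(C,0))
E
```

```text
2506 [ 273  189   81   83 2179]
-124.90419889174548 52.94653551629163 -80.96313311594898 75.92504526850136
back 57 -11.85
front 30 -12.53
right 40 77.8
left 41 77.31
[460.9 273.2] 100.8
[609.9 241.9] 152.3
[588.2 141.6] 102.6
[438.7 174.9] 153.2
centre [524.43085 207.91153]
```

```bash
cat >> h.py <<'E'
def frame(c,deg):
    t=np.deg2rad(deg);ex=np.array([np.cos(t),np.sin(t),0]);ey=np.array([-ex[1],ex[0],0])
    return lambda p:np.array([c[0],c[1],0])+ex*p[0]+ey*p[1]+np.array([0,0,p[2]])
E
python3 - <<'E'
from h import *
print(tri((281.7,250.2),(290,213.5)),tri((317,200),(354.3,212)))
m=frame((524.4,207.9),77.6); L=frame((352.9,311.4),80.2)
for n,c,off in(("top","top0",(220,180)),("scene","scene0",(180,190))):
    im=cv2.imread(f"pics/{c}.png");z=4
    x0,y0,w,h=(220,180,150,150) if n=="top" else (180,190,200,100)
    im=cv2.resize(im[y0:y0+h+25,x0:x0+w],None,fx=z,fy=z,interpolation=cv2.INTER_CUBIC)
    def d(p,col):
        q=proj(n,p)[0];q=((q-[x0,y0]+.5)*z-.5).round().astype(int);cv2.drawMarker(im,tuple(map(int,q)),col,0,8,1)
    for p in((34,62,76.5),(34,62,56),(-20,-62,76.5),(-20,-62,56),(52,77,56),(52,-77,56),(-52,77,56),(-52,-77,56)):d(m(p),(0,0,255))
    sp=m((-82,36,70));d(sp,(255,0,0))
    po=m((-82-50*.7071,36+50*.7071,86));d(po,(0,255,0))
    for p in((34,62,10),(-20,-62,10),(50,75,10),(50,-75,10),(-50,75,10),(-50,-75,10),(0,40,65),(0,-40,65),(36,0,21),(-36,0,21)):d(L(p),(0,0,255))
    cv2.imwrite(f"pics/chk_{n}.png",im[:600])
E
```

```text
(array([469.12838779, 252.65962997,  73.47840501]), np.float64(0.9600412417263058)) (array([578.81359275, 175.25584448,  70.09617549]), np.float64(0.4030659128131453))
```

View pics/chk_top.png

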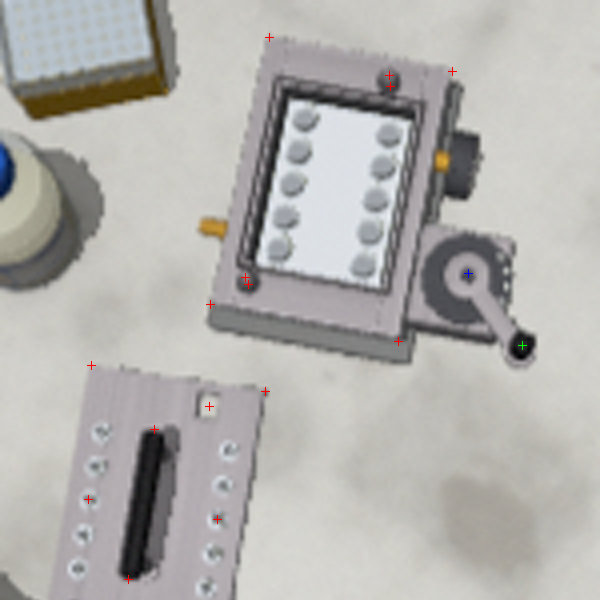

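View pics/chk_scene.png

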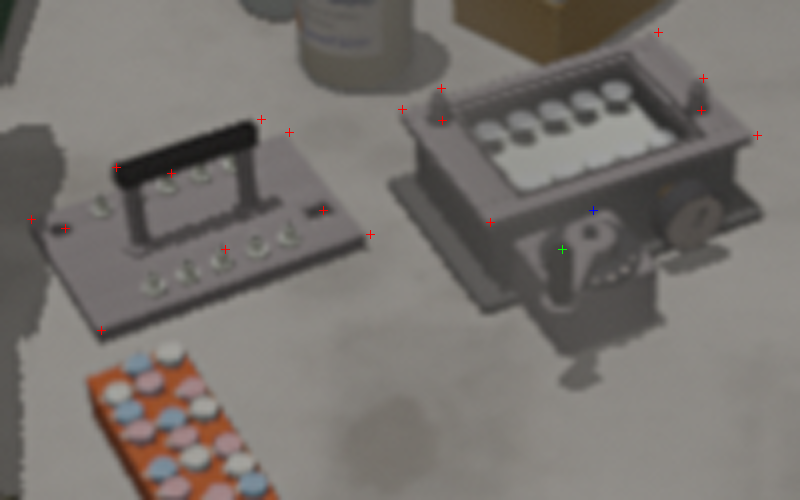

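Both views agree with the estimated poses: the marks fall on the corners, holes and pins, with the scene view offset by about 1 px throughout. The lid is at about (352.8, 311.2) with its heading at 80.2°. The manifold is at about (524.4, 207.9), heading 77.6°. Next I'll compute the approach.

```bash
cat >> h.py <<'E'
from scipy.spatial.transform import Rotation as Ro
def st():
    s=ctrl.sense();q=s["ee_rot"];R=Ro.from_quat([q[1],q[2],q[3],q[0]]).as_matrix()
    print("t",round(s["time_s"],2),"pos",s["eef_pos"].round(1),"yhead",np.rad2deg(np.arctan2(R[1,1],R[0,1])).round(2),"tilt",R[:,2].round(4),"F",s["force"].round(1),"T",s["wrist_torque"].round(2),"grip",round(s["grip_width"]*85.4,1),"j",s["joints"].round(2))
    return s,R
def go(tgt,head):
    "shift in cm in final tool axes after turn; turn deg about tool z; plus tilt fix"
    s,R=st();t=np.deg2rad(head)
    y=np.array([np.cos(t),np.sin(t),0]);z=np.array([0,0,-1.]);x=np.cross(y,z);G=np.c_[x,y,z]
    print("turn(tool) deg",Ro.from_matrix(R.T@G).as_rotvec(degrees=True).round(2),"shift cm",(G.T@(np.array(tgt)-s["eef_pos"])/10).round(2))
E
python3 -c "
from h import *
go((352.7,311.1,150),80.2)"
```

```text
t 0.1 pos [192.1 488.4 230.8] yhead 68.53 tilt [-6.e-04 -1.e-03 -1.e+00] F [-0.7  0.7  0.3] T [ 0.03 -0.01 -0.02] grip 85.7 j [ 0.97  0.31  1.5  -0.    1.33 -0.22]
turn(tool) deg [ -0.06  -0.02 -11.67] shift cm [-18.85 -14.73   8.08]
```

>>> move_arm --pt "0 0 0 0 0 -5.8" --pt "0 0 0 0 0 -5.9" --pt "-1.5 -1.2 0 0 0 0" --pt "-2.7 -2.1 0 0 0 0" --pt "-3 -2.3 0 0 0 0" --pt "-3 -2.3 0.5 0 0 0" --pt "-3 -2.3 1 0 0 0" --pt "-2.6 -2.1 1.5 0 0 0" --pt "-2 -1.5 1.5 0 0 0" --pt "-1 -0.9 1 0 0 0" --grip 6

```text
time_s: 1.1
eef_pos: [353.3, 310.3, 175.2]
ee_rot: [-0.001, 0.086, 0.996, -0.0]
force: [-0.5, 0.8, -0.1]
grip_width: 0.704
```

```bash
python3 -c "
from h import *
go((352.7,311.1,40),80.2)
for n in('scene','top'): cv2.imwrite('pics/%s1.png'%n,eyes.capture(n))
go((352.7,311.1,40),80.2)"
```

```text
t 1.1 pos [353.3 310.3 175.2] yhead 80.12 tilt [-1.1e-03 -7.0e-04 -1.0e+00] F [-0.5  0.8 -0.1] T [-0.   -0.06 -0.  ] grip 60.1 j [ 0.47  0.25  1.74 -0.    1.16 -0.93]
turn(tool) deg [-0.05 -0.06 -0.08] shift cm [ 0.07  0.06 13.52]
t 1.2 pos [352.5 310.8 175.1] yhead 80.11 tilt [-0.0024 -0.0013 -1.    ] F [-0.5  0.3  0.6] T [-0.01  0.    0.01] grip 60.2 j [ 0.47  0.25  1.74 -0.    1.16 -0.93]
turn(tool) deg [-0.1  -0.12 -0.09] shift cm [-1.000e-02  3.000e-02  1.351e+01]
```

```bash
python3 -c "
from h import *
a=cv2.imread('pics/top1.png');b=cv2.imread('pics/scene1.png')
for im,n in((a,'top'),(b,'scene')):
    q=proj(n,np.array([[352.5,310.8,175]]))[0];print(n,q)
    cv2.drawMarker(im,tuple(int(round(v)) for v in q),(0,0,255),0,6,1)
A=cv2.resize(a[180:370,200:380],None,fx=2.2,fy=2.2,interpolation=2);B=cv2.resize(b[100:290,170:350],None,fx=2.2,fy=2.2,interpolation=2)
cv2.imwrite('pics/c1.png',np.hstack([A,B]))"
```

```text
top [246.84953662 301.50616037]
scene [221.64753979 180.07707044]
```

View pics/c1.png

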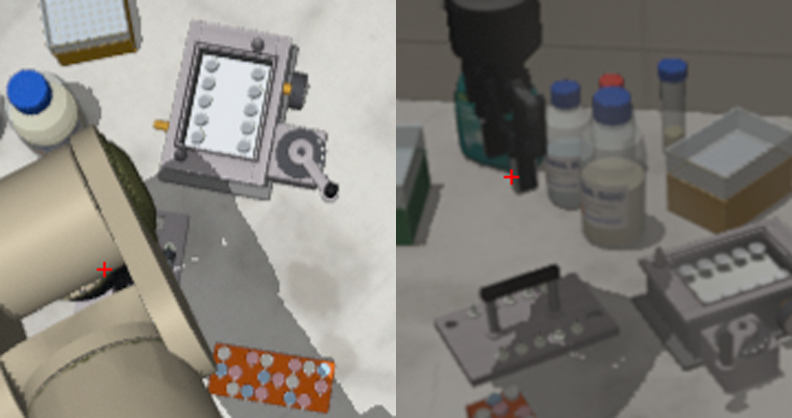

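The fingers are centred over the handle (scene marker near (222,180)), and the arm blocks the top view. I'll descend now.

>>> move_arm --pt "0 0 1 0 0 0" --pt "0 0 1.8 0 0 0" --pt "0 0 2 0 0 0" --pt "0 0 2 0 0 0" --pt "0 0 2 0 0 0" --pt "0 0 1.8 0 0 0" --pt "0 0 1.5 0 0 0" --pt "0 0 1 0 0 0" --pt "0 0 0.5 0 0 0" --pt "0 0 0 0 0 0" --grip 4

```text
time_s: 2.2
eef_pos: [352.2, 312.1, 40.1]
ee_rot: [-0.0, 0.085, 0.996, -0.0]
force: [0.7, 0.1, 1.0]
grip_width: 0.469
```

```bash
python3 -c "
from h import *
go((352.7,311.1,40),80.2)
cv2.imwrite('pics/c2.png',cv2.resize(eyes.capture('scene')[120:290,150:350],None,fx=3.4,fy=3.4,interpolation=2))"
```

```text
t 2.2 pos [352.2 312.1  40.1] yhead 80.27 tilt [-3.e-04 -1.e-04 -1.e+00] F [0.7 0.1 1. ] T [-0.02  0.03 -0.03] grip 40.1 j [ 0.48  0.45  1.87  0.    0.82 -0.93]
turn(tool) deg [-0.01 -0.02  0.07] shift cm [-0.07 -0.09  0.01]
```

View pics/c2.png

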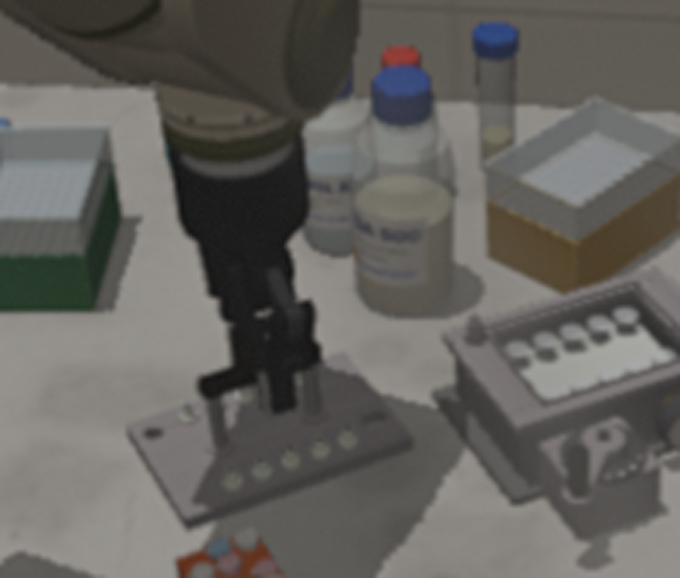

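The fingers straddle the bar midway between the posts, so I'll close.

>>> move_arm --pt "0 0 0 0 0 0" --pt "0 0 0 0 0 0" --pt "0 0 0 0 0 0" --pt "0 0 0 0 0 0" --pt "0 0 0 0 0 0" --pt "0 0 0 0 0 0" --pt "0 0 0 0 0 0" --pt "0 0 0 0 0 0" --pt "0 0 0 0 0 0" --pt "0 0 0 0 0 0" --grip 0.5 --newtons 60

```text
time_s: 3.25
eef_pos: [352.9, 312.1, 41.0]
ee_rot: [0.001, 0.085, 0.996, 0.0]
force: [-0.8, 0.5, 5.6]
grip_width: 0.128
```

```bash
python3 -c "
from h import *
go((352.7,311.1,160),80.2)"
```

```text
t 3.25 pos [352.9 312.1  41. ] yhead 80.22 tilt [ 1.3e-03  8.0e-04 -1.0e+00] F [-0.8  0.5  5.6] T [ 0.04  0.16 -0.01] grip 10.9 j [ 0.47  0.45  1.87  0.    0.82 -0.93]
turn(tool) deg [0.06 0.06 0.02] shift cm [ 1.00e-02 -1.00e-01 -1.19e+01]
```

>>> move_arm --pt "0 0 -0.5 0 0 0" --pt "0 0 -1 0 0 0" --pt "0 0 -1.5 0 0 0" --pt "0 0 -1.8 0 0 0" --pt "0 0 -1.8 0 0 0" --pt "0 0 -1.8 0 0 0" --pt "0 0 -1.5 0 0 0" --pt "0 0 -1.2 0 0 0" --pt "0 0 -0.8 0 0 0" --pt "0 0 0 0 0 0"

```text
time_s: 4.25
eef_pos: [352.8, 311.9, 160.3]
ee_rot: [0.001, 0.085, 0.996, 0.0]
force: [-0.1, 0.6, -4.5]
grip_width: 0.121
```

```bash
python3 -c "
from h import *
go((524.4,207.9,160),77.6)
cv2.imwrite('pics/c3t.png',eyes.capture('top'));cv2.imwrite('pics/c3s.png',eyes.capture('scene'))
a=cv2.imread('pics/c3t.png');b=cv2.imread('pics/c3s.png')
A=cv2.resize(a[180:370,200:380],None,fx=2.2,fy=2.2,interpolation=2);B=cv2.resize(b[100:290,170:350],None,fx=2.2,fy=2.2,interpolation=2)
cv2.imwrite('pics/c3.png',np.hstack([A,B]))"
```

```text
t 4.25 pos [352.8 311.9 160.3] yhead 80.23 tilt [ 1.4e-03  7.0e-04 -1.0e+00] F [-0.1  0.6 -4.5] T [-0.   -0.03  0.02] grip 10.4 j [ 0.47  0.27  1.76 -0.    1.12 -0.93]
turn(tool) deg [0.06 0.07 2.63] shift cm [-19.    -6.47   0.03]
```

View pics/c3.png

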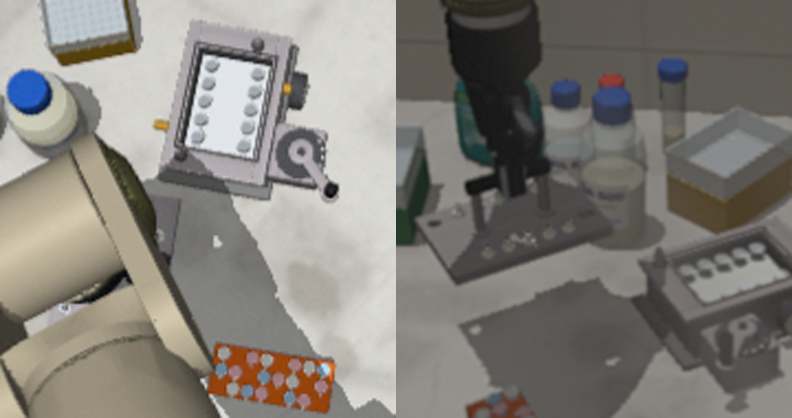

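The lid is lifted level. I'll carry it over the manifold.

>>> move_arm --pt "0 0 0 0 0 2.6" --pt "-1.2 -0.4 0 0 0 0" --pt "-2.2 -0.75 0 0 0 0" --pt "-2.8 -0.95 0 0 0 0" --pt "-3.2 -1.1 0 0 0 0" --pt "-3.2 -1.1 0 0 0 0" --pt "-2.8 -0.95 0 0 0 0" --pt "-2.2 -0.75 0 0 0 0" --pt "-1.2 -0.4 0 0 0 0" --pt "-0.2 -0.05 0 0 0 0"

```text
time_s: 5.35
eef_pos: [525.1, 207.0, 158.6]
ee_rot: [-0.0, 0.108, 0.994, -0.0]
force: [-0.4, 0.4, -3.7]
grip_width: 0.123
```

>>> move_arm --pt "0 0 0.5 0 0 0" --pt "0 0 0.6 0 0 0" --pt "0 0 0.7 0 0 0" --pt "0 0 0.6 0 0 0" --pt "0 0 0.4 0 0 0" --pt "0 0 0.2 0 0 0" --pt "0 0 0 0 0 0" --pt "0 0 0 0 0 0" --pt "0 0 0 0 0 0" --pt "0 0 0 0 0 0"

```text
time_s: 6.35
eef_pos: [524.4, 208.1, 129.5]
ee_rot: [0.0, 0.108, 0.994, 0.0]
force: [-1.5, 0.8, -3.7]
grip_width: 0.123
```

```bash
python3 -c "
from h import *
go((524.4,207.9,160),77.6)
cv2.imwrite('pics/c4t.png',eyes.capture('top'));cv2.imwrite('pics/c4s.png',eyes.capture('scene'))
go((524.4,207.9,160),77.6)
a=cv2.imread('pics/c4t.png');b=cv2.imread('pics/c4s.png')
cv2.imwrite('pics/c4a.png',cv2.resize(a[150:300,230:380],None,fx=4,fy=4,interpolation=2))
cv2.imwrite('pics/c4b.png',cv2.resize(b[130:280,240:400],None,fx=4,fy=4,interpolation=2))"
```

```text
t 6.35 pos [524.4 208.1 129.5] yhead 77.63 tilt [ 4.e-04  1.e-04 -1.e+00] F [-1.5  0.8 -3.7] T [ 0.02 -0.02 -0.02] grip 10.5 j [ 0.17  0.49  1.51  0.    1.14 -1.18]
turn(tool) deg [0.01 0.02 0.03] shift cm [-0.01 -0.02 -3.05]
t 6.45 pos [524.3 208.  129.4] yhead 77.62 tilt [ 2.e-04  0.e+00 -1.e+00] F [-0.4 -0.  -4.5] T [0.06 0.01 0.01] grip 10.8 j [ 0.17  0.49  1.51 -0.    1.14 -1.18]
turn(tool) deg [0.   0.01 0.02] shift cm [-0.01 -0.01 -3.06]
```

View pics/c4a.png

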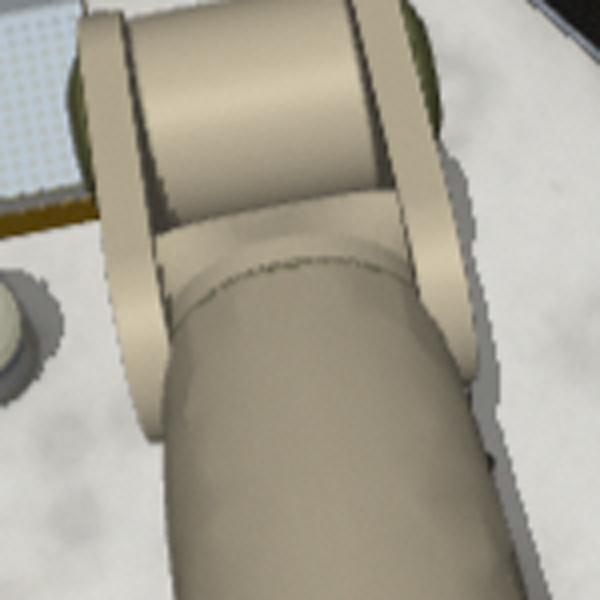

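View pics/c4b.png

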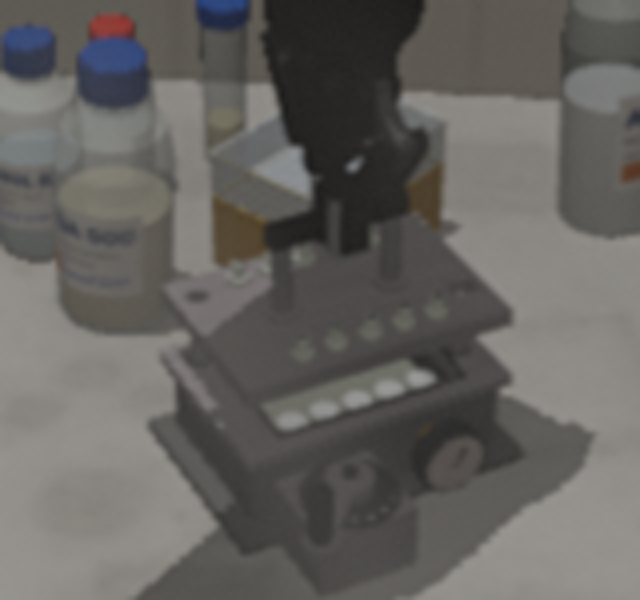

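The scene view shows the lid above the rim. The hole is near (289,204) and the front port row runs from (316,218) to (349,207). I'll compare the offsets (detected minus projected) with those from the first picture.

```bash
cat > resid.py <<'E'
from h import *
def cen(g,p,bright,r=5):
    x,y=int(round(p[0])),int(round(p[1]));w=g[y-r:y+r+1,x-r:x+r+1].astype(float)
    bg=np.median(w);d=(w-bg) if bright else (bg-w);d=np.clip(d-0.35*d.max(),0,None)
    m=(d>0).astype(np.uint8);n,l,s,c=cv2.connectedComponentsWithStats(m)
    sums=[d[l==i].sum() for i in range(1,n)];i=1+int(np.argmax(sums));d=d*(l==i)
    Y,X=np.mgrid[-r:r+1,-r:r+1];return np.array([x+(d*X).sum()/d.sum(),y+(d*Y).sum()/d.sum()])
def run(fn,c,head,z0):
    g=cv2.cvtColor(cv2.imread(fn),cv2.COLOR_BGR2GRAY);L=frame(c,head)
    for nm,p,b in[("hole",(34,62,9),0)]+[("port%d"%k,(-36,k*18.5,17),1) for k in(-2,-1,0,1,2)]:
        q=proj("scene",L((p[0],p[1],p[2]+z0)))[0];d=cen(g,q+[-.3,1],b);print(nm,q.round(1),"res",(d-q).round(2))
E
python3 - <<'E'
from resid import *
run("pics/scene0.png",(352.8,311.3),80.2,0);print()
run("pics/c4s.png",(524.4,207.9),77.6,88.5)
for c,h,z in(((352.8,311.3),80.2,0),((524.4,207.9),77.6,88.5)):
    L=frame(c,h);o=proj("scene",L((0,0,z)))[0]
    for p in((1,0,0),(0,1,0),(0,0,1)): print("px per mm",p,((proj("scene",L((p[0]*10,p[1]*10,z+p[2]*10)))[0]-o)/10).round(3))
E
```

```text
hole [196. 247.] res [-1.81 -0.21]
port-2 [252.5 247.6] res [-2.65  1.26]
port-1 [244.4 250.5] res [0.09 1.79]
port0 [236.1 253.4] res [-3.04  1.64]
port1 [227.8 256.3] res [-3.33  1.95]
port2 [219.3 259.3] res [ 4.67 -1.14]

hole [289.7 203.3] res [-0.85  0.38]
port-2 [349.2 205. ] res [-0.55  2.29]
port-1 [341.2 207.5] res [-0.65  2.28]
port0 [333.1 210. ] res [-0.79  2.37]
port1 [324.8 212.5] res [-1.15  2.65]
port2 [316.5 215. ] res [-1.14  2.55]
px per mm (1, 0, 0) [-0.187 -0.265]
px per mm (0, 1, 0) [-0.438  0.152]
px per mm (0, 0, 1) [-0.044 -0.365]
px per mm (1, 0, 0) [-0.229 -0.254]
px per mm (0, 1, 0) [-0.433  0.131]
px per mm (0, 0, 1) [ 0.006 -0.399]
```

```bash
python3 - <<'E'
from h import *
def pic(fn,c,h,z0,x0,y0,w,hh):
    im=cv2.imread(fn);L=frame(c,h);z=6
    im=cv2.resize(im[y0:y0+hh,x0:x0+w],None,fx=z,fy=z,interpolation=2);im=cv2.convertScaleAbs(im,alpha=1.6)
    P=[(34,62,10),(-20,-62,10),(50,75,10),(50,-75,10),(-50,75,10),(-50,-75,10),(-50,75,0),(-50,-75,0)]+[(-36,k*18.5,21) for k in range(-2,3)]
    for p in P:
        q=proj("scene",L((p[0],p[1],p[2]+z0)))[0];q=((q-[x0,y0]+.5)*z-.5).round().astype(int);cv2.drawMarker(im,tuple(map(int,q)),(0,0,255),0,7,1)
    return im
cv2.imwrite("pics/d0.png",pic("pics/scene0.png",(352.8,311.3),80.2,0,182,210,100,70))
cv2.imwrite("pics/d4.png",pic("pics/c4s.png",(524.4,207.9),77.6,88.5,275,180,105,70))
E
```

```text
(no output)
```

View pics/d0.png

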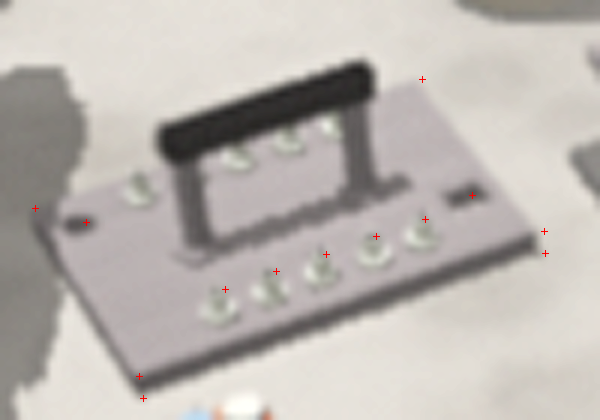

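View pics/d4.png

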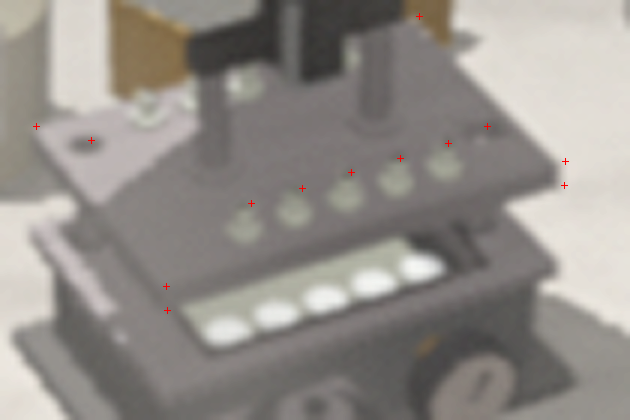

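The offsets differ by about 0.5 px (around 1 mm), which is inside the pins' tapered lead-in. I'll lower slowly and watch the force.

>>> move_arm --pt "0 0 0.2 0 0 0" --pt "0 0 0.2 0 0 0" --pt "0 0 0.2 0 0 0" --pt "0 0 0.2 0 0 0" --pt "0 0 0.2 0 0 0" --pt "0 0 0.2 0 0 0" --pt "0 0 0.15 0 0 0" --pt "0 0 0.15 0 0 0" --pt "0 0 0 0 0 0" --pt "0 0 0 0 0 0"

```text
time_s: 7.45
eef_pos: [524.3, 208.1, 114.3]
ee_rot: [0.0, 0.108, 0.994, 0.0]
force: [0.1, -0.4, -3.8]
grip_width: 0.128
```

```bash
python3 -c "
from h import *
st()"
```

```text
t 7.45 pos [524.3 208.1 114.3] yhead 77.63 tilt [ 1.e-04 -0.e+00 -1.e+00] F [ 0.1 -0.4 -3.8] T [ 0.03 -0.05  0.03] grip 11.0 j [ 0.17  0.51  1.53 -0.    1.1  -1.18]
```

>>> move_arm --pt "0 0 0.1 0 0 0" --pt "0 0 0.1 0 0 0" --pt "0 0 0.1 0 0 0" --pt "0 0 0.1 0 0 0" --pt "0 0 0.1 0 0 0" --pt "0 0 0 0 0 0" --pt "0 0 0 0 0 0" --pt "0 0 0 0 0 0" --pt "0 0 0 0 0 0" --pt "0 0 0 0 0 0"

```text
time_s: 8.45
eef_pos: [524.4, 208.1, 109.4]
ee_rot: [0.0, 0.108, 0.994, 0.0]
force: [0.5, 2.5, -1.9]
grip_width: 0.124
```

```bash
python3 -c "
from h import *
st();b=eyes.capture('scene');st()
cv2.imwrite('pics/c5.png',cv2.convertScaleAbs(cv2.resize(b[160:270,260:390],None,fx=5,fy=5,interpolation=2),alpha=1.6))"
```

```text
t 8.45 pos [524.4 208.1 109.4] yhead 77.63 tilt [ 3.e-04  2.e-04 -1.e+00] F [ 0.5  2.5 -1.9] T [ 0.5 -0.3  0.1] grip 10.6 j [ 0.17  0.52  1.53  0.    1.09 -1.18]
t 8.5 pos [524.4 208.1 109.3] yhead 77.63 tilt [ 3.e-04  1.e-04 -1.e+00] F [ 1.5  2.5 -2.3] T [ 0.47 -0.29  0.07] grip 10.8 j [ 0.17  0.52  1.53  0.    1.09 -1.18]
```

View pics/c5.png

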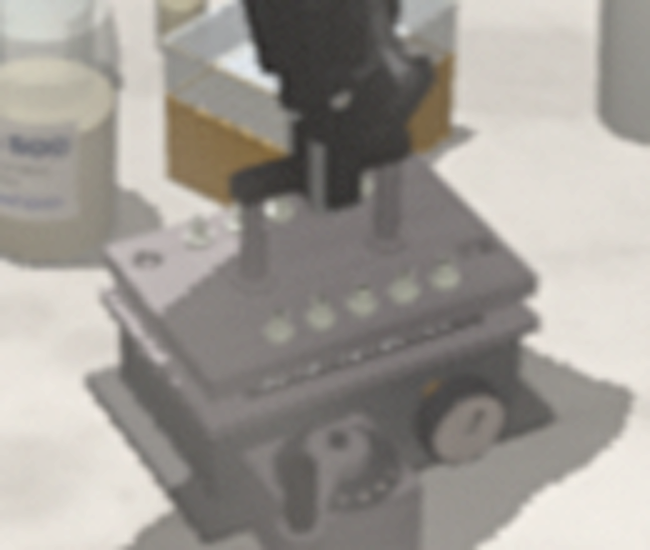

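A pin shows inside the round hole (149,260). The light side force (+y 2.5 N) means the lid should go a little toward +y.

>>> move_arm --pt "0 0.05 0 0 0 0" --pt "-0.02 0.04 0 0 0 0" --pt "0 0 0 0 0 0" --pt "0 0 0.1 0 0 0" --pt "0 0 0.1 0 0 0" --pt "0 0 0 0 0 0" --pt "0 0 0 0 0 0" --pt "0 0 0 0 0 0" --pt "0 0 0 0 0 0" --pt "0 0 0 0 0 0"

```text
time_s: 9.5
eef_pos: [524.6, 208.9, 107.2]
ee_rot: [-0.0, 0.108, 0.994, -0.0]
force: [1.2, 2.0, -4.4]
grip_width: 0.125
```

```bash
python3 -c "
from h import *
st()"
```

```text
t 9.5 pos [524.6 208.9 107.2] yhead 77.63 tilt [-2.e-04 -1.e-04 -1.e+00] F [ 1.2  2.  -4.4] T [ 0.23 -0.14  0.05] grip 10.6 j [ 0.17  0.52  1.53 -0.    1.09 -1.18]
```

>>> move_arm --pt "-0.02 0.04 0 0 0 0" --pt "-0.02 0.02 0 0 0 0" --pt "0 0 0 0 0 0" --pt "0 0 0.1 0 0 0" --pt "0 0 0.1 0 0 0" --pt "0 0 0.1 0 0 0" --pt "0 0 0 0 0 0" --pt "0 0 0 0 0 0" --pt "0 0 0 0 0 0" --pt "0 0 0 0 0 0"

```text
time_s: 10.5
eef_pos: [525.2, 209.4, 104.3]
ee_rot: [0.0, 0.108, 0.994, 0.0]
force: [-0.5, -0.3, -4.7]
grip_width: 0.126
```

```bash
python3 -c "
from h import *
st()"
```

```text
t 10.5 pos [525.2 209.4 104.3] yhead 77.63 tilt [ 1.e-04 -0.e+00 -1.e+00] F [-0.5 -0.3 -4.7] T [0.   0.04 0.02] grip 10.8 j [ 0.17  0.53  1.53 -0.    1.08 -1.18]
```

Free of side force now, so I'll keep lowering.

>>> move_arm --pt "0 0 0.1 0 0 0" --pt "0 0 0.1 0 0 0" --pt "0 0 0.1 0 0 0" --pt "0 0 0.1 0 0 0" --pt "0 0 0.1 0 0 0" --pt "0 0 0.1 0 0 0" --pt "0 0 0 0 0 0" --pt "0 0 0 0 0 0" --pt "0 0 0 0 0 0" --pt "0 0 0 0 0 0"

```text
time_s: 11.5
eef_pos: [525.2, 209.4, 98.4]
ee_rot: [0.0, 0.108, 0.994, 0.0]
force: [-0.3, -0.8, -3.7]
grip_width: 0.129
```

```bash
python3 -c "
from h import *
st()"
```

```text
t 11.5 pos [525.2 209.4  98.4] yhead 77.63 tilt [ 1.e-04  0.e+00 -1.e+00] F [-0.3 -0.8 -3.7] T [ 0.02 -0.04  0.06] grip 11.0 j [ 0.17  0.53  1.54  0.    1.07 -1.18]
```

>>> move_arm --pt "0 0 0.05 0 0 0" --pt "0 0 0.05 0 0 0" --pt "0 0 0.05 0 0 0" --pt "0 0 0 0 0 0" --pt "0 0 0 0 0 0" --pt "0 0 0 0 0 0" --pt "0 0 0 0 0 0" --pt "0 0 0 0 0 0" --pt "0 0 0 0 0 0" --pt "0 0 0 0 0 0"

```text
time_s: 12.5
eef_pos: [525.2, 209.4, 97.0]
ee_rot: [0.0, 0.108, 0.994, 0.0]
force: [-2.9, 0.7, 3.3]
grip_width: 0.125
```

```bash
python3 -c "
from h import *
st();b=eyes.capture('scene');st()
cv2.imwrite('pics/c6.png',cv2.convertScaleAbs(cv2.resize(b[160:270,260:390],None,fx=5,fy=5,interpolation=2),alpha=1.6))"
```

```text
t 12.5 pos [525.2 209.4  97. ] yhead 77.63 tilt [ 1.e-04  1.e-04 -1.e+00] F [-2.9  0.7  3.3] T [-0.03  0.44 -0.  ] grip 10.7 j [ 0.17  0.54  1.54  0.    1.07 -1.18]
t 12.55 pos [525.2 209.4  97. ] yhead 77.63 tilt [ 1.e-04  1.e-04 -1.e+00] F [-3.4 -0.3  2.9] T [-0.08  0.47 -0.  ] grip 10.9 j [ 0.17  0.54  1.54  0.    1.07 -1.18]
```

View pics/c6.png

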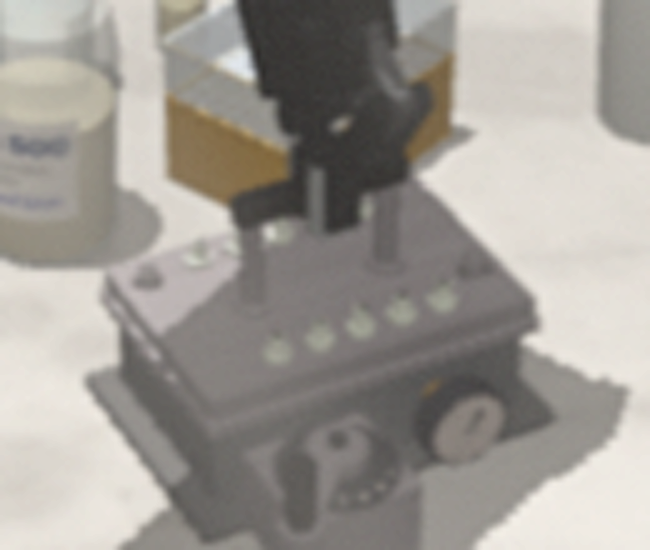

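Both pins show through the plate at (148,275) and (472,263), and the rim gap is closed. I'll release.

>>> move_arm --pt "0 0 0 0 0 0" --pt "0 0 0 0 0 0" --pt "0 0 0 0 0 0" --pt "0 0 0 0 0 0" --pt "0 0 0 0 0 0" --pt "0 0 0 0 0 0" --pt "0 0 0 0 0 0" --pt "0 0 0 0 0 0" --pt "0 0 0 0 0 0" --pt "0 0 0 0 0 0" --grip 4.5

```text
time_s: 13.55
eef_pos: [525.2, 209.4, 96.8]
ee_rot: [0.0, 0.108, 0.994, 0.0]
force: [0.0, -0.6, -1.2]
grip_width: 0.53
```

>>> move_arm --pt "0 0 -0.3 0 0 0" --pt "0 0 -0.7 0 0 0" --pt "0 0 -1.2 0 0 0" --pt "0 0 -1.5 0 0 0" --pt "0 0 -1.8 0 0 0" --pt "0 0 -1.8 0 0 0" --pt "0 0 -1.5 0 0 0" --pt "0 0 -1.2 0 0 0" --pt "0 0 -0.5 0 0 0" --pt "0 0 0 0 0 0"

```text
time_s: 14.55
eef_pos: [525.4, 209.4, 202.5]
ee_rot: [0.001, 0.108, 0.994, 0.0]
force: [-0.4, -0.3, -0.0]
grip_width: 0.527
```

```bash
python3 -c "
from h import *
st();b=eyes.capture('scene');st()
cv2.imwrite('pics/c7s.png',b)
cv2.imwrite('pics/c7.png',cv2.convertScaleAbs(cv2.resize(b[160:270,260:390],None,fx=5,fy=5,interpolation=2),alpha=1.6))"
```

```text
t 14.55 pos [525.4 209.4 202.5] yhead 77.63 tilt [ 1.1e-03  2.0e-04 -1.0e+00] F [-0.4 -0.3 -0. ] T [-0.02 -0.03  0.04] grip 45.0 j [ 0.17  0.42  1.42  0.    1.3  -1.18]
t 14.6 pos [525.1 209.4 201.7] yhead 77.63 tilt [-2.e-04 -1.e-04 -1.e+00] F [ 0.   0.5 -0.9] T [ 0.05  0.07 -0.02] grip 44.9 j [ 0.17  0.42  1.42 -0.    1.3  -1.18]
```

View pics/c7.png

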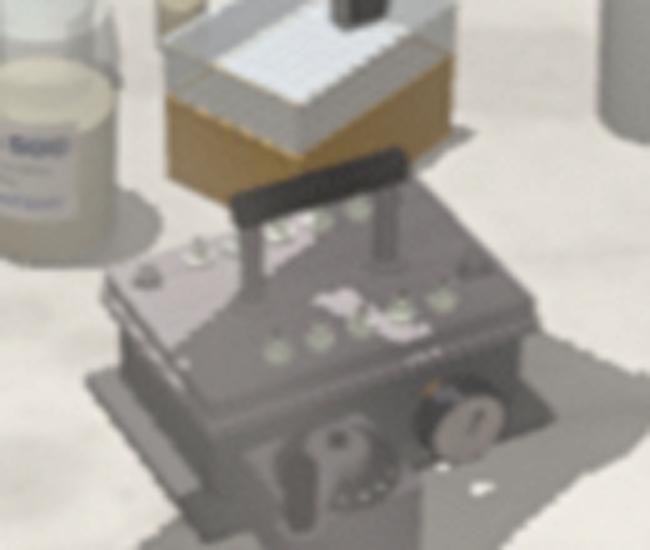

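The lid stays seated after release: both pin tips stand proud and the rim gap is uniform. Next I'll measure the lever post.

```bash
python3 - <<'E'
from h import *
p=cast("top",(349.96,266.12),86);print("post img z86 top",p.round(1))
m0=frame((524.4,207.9),77.6);r=np.sqrt(.5)*50
print("pred cam frame",m0((-82-r,36+r,86)).round(1))
# spindle boss from top view: (492,412)/6 crop
print("spindle img",cast("top",((492+.5)/6-.5+255,(412+.5)/6-.5+180),57).round(1),m0((-82,36,57)).round(1))
b=cv2.cvtColor(cv2.imread("pics/scene0.png"),6)
print("tri post top",tri((349.96,266.12),(180+560/4,190+240/4)))
m=frame((525.0,209.2),77.6)
for a in(0,.3927,.7854,1.178):
    t=np.deg2rad(135)+a;print(a,m((-82+50*np.cos(t),36+50*np.sin(t),60)).round(1),"yhead",round(np.rad2deg(t)+77.6+90-360,1))
print("beaker",cast("top",(428,239),35).round(0))
go(m((-82-r,36+r,150)),-57.4)
E
```

```text
post img z86 top [428.9 109.   86. ]
pred cam frame [429.5 108.6  86. ]
spindle img [473.2 135.1  57. ] [471.6 135.5  57. ]
tri post top (array([428.66281229, 108.92873139,  90.46145772]), np.float64(0.9104992281531664))
0 [430.1 109.9  60. ] yhead -57.4
0.3927 [443.6  95.8  60. ] yhead -34.9
0.7854 [461.5  88.   60. ] yhead -12.4
1.178 [481.   87.6  60. ] yhead 10.1
beaker [493. -68.  35.]
t 14.6 pos [525.1 209.4 201.7] yhead 77.63 tilt [-2.e-04 -1.e-04 -1.e+00] F [ 0.   0.5 -0.9] T [ 0.05  0.07 -0.02] grip 44.9 j [ 0.17  0.42  1.42 -0.    1.3  -1.18]
turn(tool) deg [-1.0000e-02  0.0000e+00  1.3503e+02] shift cm [-13.36   3.26   5.17]
```

>>> move_arm --pt "0 0 0 0 0 5" --pt "0 0 0 0 0 8" --pt "0 0 0 0 0 8" --pt "0 0 0 0 0 8" --pt "0 0 0 0 0 8" --pt "0 0 0 0 0 8" --pt "0 0 0 0 0 8" --pt "0 0 0 0 0 8" --pt "0 0 0 0 0 8" --pt "0 0 0 0 0 8"

```text
time_s: 15.6
eef_pos: [524.9, 209.3, 200.8]
ee_rot: [-0.001, 0.705, 0.709, -0.001]
force: [0.5, -0.4, -0.3]
grip_width: 0.521
```

>>> move_arm --pt "0 0 0 0 0 8" --pt "0 0 0 0 0 8" --pt "0 0 0 0 0 8" --pt "0 0 0 0 0 8" --pt "0 0 0 0 0 8" --pt "0 0 0 0 0 8" --pt "-1.5 0.4 0 0 0 6" --pt "-2.5 0.6 0 0 0 4" --pt "-3 0.8 0.5 0 0 0" --pt "-2.5 0.6 0.5 0 0 0"

```text
time_s: 16.6
eef_pos: [460.3, 134.3, 190.8]
ee_rot: [-0.0, 0.96, 0.281, -0.001]
force: [-0.0, -1.1, 0.2]
grip_width: 0.527
```

```bash
python3 -c "
from h import *
go((429.8,110.1,120),-57.4)"
```

```text
t 16.6 pos [460.3 134.3 190.8] yhead -57.38 tilt [-1.6e-03 -2.0e-04 -1.0e+00] F [-0.  -1.1  0.2] T [ 0.05 -0.06  0.03] grip 45.0 j [ 0.04  0.25  1.69 -0.    1.2   1.04]
turn(tool) deg [-0.04  0.08  0.02] shift cm [-3.87  0.39  7.08]
```

>>> move_arm --pt "-1 0.1 0 0 0 0" --pt "-1.5 0.2 0 0 0 0" --pt "-1.1 0.1 0.5 0 0 0" --pt "-0.3 0 1 0 0 0" --pt "0 0 1.5 0 0 0" --pt "0 0 1.5 0 0 0" --pt "0 0 1.3 0 0 0" --pt "0 0 0.8 0 0 0" --pt "0 0 0.3 0 0 0" --pt "0 0 0 0 0 0" --grip 4

```text
time_s: 17.6
eef_pos: [431.0, 110.9, 122.5]
ee_rot: [-0.0, 0.96, 0.281, -0.0]
force: [-0.7, -0.7, -0.1]
grip_width: 0.465
```

```bash
python3 -c "
from h import *
go((429.8,110.1,61),-57.4)
b=eyes.capture('scene')
go((429.8,110.1,61),-57.4)
cv2.imwrite('pics/c8.png',cv2.convertScaleAbs(cv2.resize(b[150:290,260:400],None,fx=4,fy=4,interpolation=2),alpha=1.6))"
```

```text
t 17.6 pos [431.  110.9 122.5] yhead -57.37 tilt [-5.e-04  0.e+00 -1.e+00] F [-0.7 -0.7 -0.1] T [ 0.01 -0.06  0.  ] grip 39.7 j [-0.01  0.27  1.87  0.    1.    0.99]
turn(tool) deg [-0.02  0.02  0.03] shift cm [-0.14 -0.    6.15]
t 17.65 pos [431.2 110.8 123. ] yhead -57.37 tilt [ 3.e-04  0.e+00 -1.e+00] F [-0.2 -0.6  0.7] T [-0.01  0.03 -0.01] grip 40.0 j [-0.01  0.27  1.87  0.    1.    0.99]
turn(tool) deg [ 0.01 -0.02  0.03] shift cm [-0.16 -0.01  6.2 ]
```

View pics/c8.png

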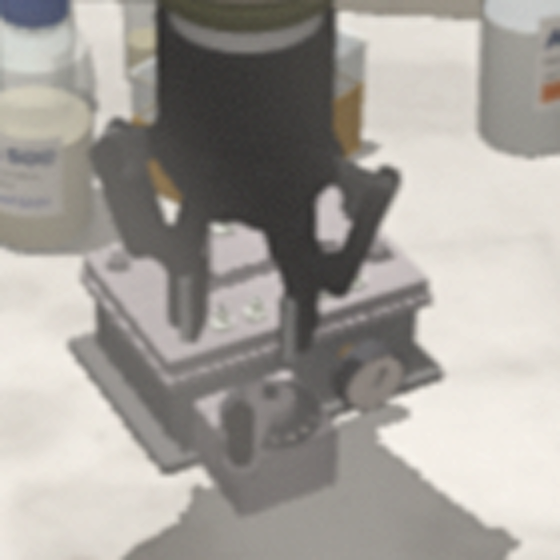

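The fingers straddle the line above the post at (238,430), so I'll descend and close.

>>> move_arm --pt "-0.15 0 0.5 0 0 0" --pt "0 0 0.9 0 0 0" --pt "0 0 1.1 0 0 0" --pt "0 0 1.2 0 0 0" --pt "0 0 1.1 0 0 0" --pt "0 0 0.8 0 0 0" --pt "0 0 0.4 0 0 0" --pt "0 0 0.2 0 0 0" --pt "0 0 0 0 0 0" --pt "0 0 0 0 0 0"

```text
time_s: 18.65
eef_pos: [429.9, 109.9, 61.1]
ee_rot: [0.0, 0.96, 0.281, 0.0]
force: [-0.2, 0.6, -0.0]
grip_width: 0.466
```

```bash
python3 -c "
from h import *
go((429.8,110.1,61),-57.4)
b=eyes.capture('scene')
cv2.imwrite('pics/c9.png',cv2.convertScaleAbs(cv2.resize(b[150:290,260:400],None,fx=4,fy=4,interpolation=2),alpha=1.6))"
```

```text
t 18.65 pos [429.9 109.9  61.1] yhead -57.38 tilt [ 7.e-04 -0.e+00 -1.e+00] F [-0.2  0.6 -0. ] T [0.   0.04 0.02] grip 39.8 j [-0.01  0.37  1.93  0.    0.84  0.99]
turn(tool) deg [ 0.02 -0.03  0.02] shift cm [ 0.   -0.02  0.01]
```

View pics/c9.png

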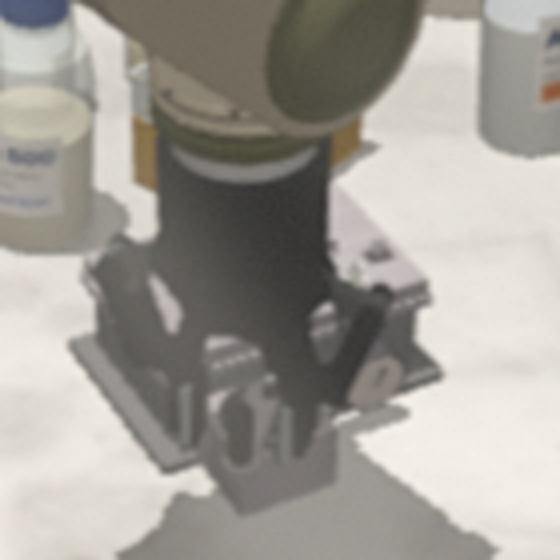

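>>> move_arm --pt "0 0 0 0 0 0" --pt "0 0 0 0 0 0" --pt "0 0 0 0 0 0" --pt "0 0 0 0 0 0" --pt "0 0 0 0 0 0" --pt "0 0 0 0 0 0" --pt "0 0 0 0 0 0" --pt "0 0 0 0 0 0" --pt "0 0 0 0 0 0" --pt "0 0 0 0 0 0" --grip 1 --newtons 25

```text
time_s: 19.7
eef_pos: [429.7, 109.9, 61.0]
ee_rot: [0.0, 0.96, 0.281, 0.0]
force: [-1.9, -0.7, 5.5]
grip_width: 0.14
```

```bash
python3 -c "
from h import *
st()
# arc: chord per 4.5deg step in tool frame, centre on tool x side
m=frame((525.0,209.2),77.6);sp=m((-82,36,0));print(sp.round(1))
import math
for n in (5,): 
  th=22.5/n; print(th,'chord cm y',round(5*math.sin(math.radians(th)),3),'radial',round(5*(1-math.cos(math.radians(th))),3))
s,R=st();print('vector to spindle in tool',(R.T@(sp-np.array([*s['eef_pos'][:2],0]))).round(1))
"
```

```text
t 19.7 pos [429.7 109.9  61. ] yhead -57.37 tilt [ 2.e-04  0.e+00 -1.e+00] F [-1.9 -0.7  5.5] T [0.03 0.32 0.08] grip 11.9 j [-0.01  0.37  1.93  0.    0.84  0.99]
[472.2 136.8   0. ]
4.5 chord cm y 0.392 radial 0.015
t 19.7 pos [429.7 109.9  61. ] yhead -57.37 tilt [ 2.e-04  0.e+00 -1.e+00] F [-1.9 -0.7  5.5] T [0.03 0.32 0.08] grip 11.9 j [-0.01  0.37  1.93  0.    0.84  0.99]
vector to spindle in tool [50.3  0.2  0. ]
```

The grip is on the post (11.9 mm opening) and the spindle lies 50.3 mm along tool +x. First notch: a 22.5° arc, then a stop.

>>> move_arm --pt "0.015 0.392 0 0 0 -4.5" --pt "0.015 0.392 0 0 0 -4.5" --pt "0.015 0.392 0 0 0 -4.5" --pt "0.015 0.392 0 0 0 -4.5" --pt "0.015 0.392 0 0 0 -4.5" --pt "0 0 0 0 0 0" --pt "0 0 0 0 0 0" --pt "0 0 0 0 0 0" --pt "0 0 0 0 0 0" --pt "0 0 0 0 0 0"

```text
time_s: 20.7
eef_pos: [443.3, 96.0, 60.9]
ee_rot: [0.0, 0.887, 0.462, 0.0]
force: [1.5, 3.5, 5.3]
grip_width: 0.138
```

```bash
cat >> h.py <<'E'
def lev():
    s,R=st();m=frame((525.0,209.2),77.6);d=s["eef_pos"]-m((-82,36,0))
    print("lever by TCP",round(((np.degrees(np.arctan2(d[1],d[0]))-77.6-135)%360)/57.2958,3),"radius",np.hypot(*d[:2]).round(1),"F in tool",(R.T@s["force"]).round(1))
E
python3 -c "
from h import *
lev();b=eyes.capture('scene')
cv2.imwrite('pics/c10.png',cv2.convertScaleAbs(cv2.resize(b[150:290,260:400],None,fx=4,fy=4,interpolation=2),alpha=1.6))"
```

```text
t 20.7 pos [443.3  96.   60.9] yhead -34.9 tilt [ 7.e-04  2.e-04 -1.e+00] F [1.5 3.5 5.3] T [ 0.64 -0.2  -0.  ] grip 11.8 j [-0.05  0.39  1.91  0.    0.85  0.56]
lever by TCP 0.386 radius 50.0 F in tool [ 3.8 -0.7 -5.3]
```

View pics/c10.png

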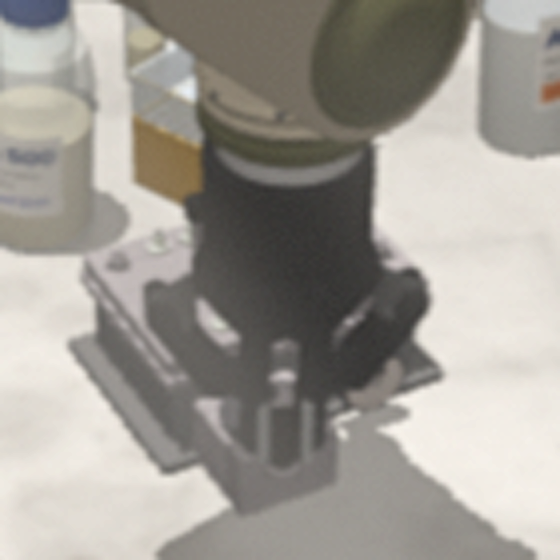

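The post, at about (285,440), has moved with the gripper to 0.386 rad, close to the first notch. The tangential force is about 0. On to the second notch.

>>> move_arm --pt "0 0 0 0 0 0" --pt "0.025 0.393 0 0 0 -4.5" --pt "0.025 0.393 0 0 0 -4.5" --pt "0.015 0.393 0 0 0 -4.5" --pt "0.015 0.393 0 0 0 -4.5" --pt "0.015 0.393 0 0 0 -4.5" --pt "0 0 0 0 0 0" --pt "0 0 0 0 0 0" --pt "0 0 0 0 0 0" --pt "0 0 0 0 0 0"

```text
time_s: 21.75
eef_pos: [461.2, 88.4, 60.9]
ee_rot: [-0.0, 0.779, 0.627, 0.0]
force: [-0.3, 5.3, 6.5]
grip_width: 0.142
```

```bash
python3 -c "
from h import *
lev()"
```

```text
t 21.75 pos [461.2  88.4  60.9] yhead -12.4 tilt [ 3.e-04  4.e-04 -1.e+00] F [-0.3  5.3  6.5] T [ 0.72 -0.12  0.04] grip 12.2 j [-0.06  0.41  1.86  0.    0.87  0.16]
lever by TCP 0.778 radius 49.7 F in tool [ 5.2 -1.4 -6.5]
```

At 0.778, near the second notch. I'll rest briefly, then go to the third.

>>> move_arm --pt "0 0 0 0 0 0" --pt "0 0 0 0 0 0" --pt "0.025 0.393 0 0 0 -4.5" --pt "0.025 0.393 0 0 0 -4.5" --pt "0.025 0.393 0 0 0 -4.5" --pt "0.015 0.393 0 0 0 -4.5" --pt "0.015 0.393 0 0 0 -4.5" --pt "0 0 0 0 0 0" --pt "0 0 0 0 0 0" --pt "0 0 0 0 0 0"

```text
time_s: 22.75
eef_pos: [480.6, 88.2, 60.9]
ee_rot: [-0.0, 0.642, 0.767, -0.0]
force: [-0.5, 2.4, 6.6]
grip_width: 0.135
```

```bash
python3 -c "
from h import *
lev();b=eyes.capture('scene');lev()
cv2.imwrite('pics/c11.png',cv2.convertScaleAbs(cv2.resize(b[150:290,260:400],None,fx=4,fy=4,interpolation=2),alpha=1.6))"
```

```text
t 22.75 pos [480.6  88.2  60.9] yhead 10.1 tilt [-3.e-04  2.e-04 -1.e+00] F [-0.5  2.4  6.6] T [0.47 0.09 0.05] grip 11.5 j [-0.06  0.45  1.8   0.    0.89 -0.24]
lever by TCP 1.172 radius 49.4 F in tool [ 2.5 -0.1 -6.6]
t 22.8 pos [480.6  88.2  60.9] yhead 10.1 tilt [-2.e-04  2.e-04 -1.e+00] F [0.  3.5 6.6] T [0.52 0.07 0.03] grip 11.9 j [-0.06  0.45  1.8   0.    0.89 -0.24]
lever by TCP 1.172 radius 49.4 F in tool [ 3.4  0.6 -6.6]
```

View pics/c11.png

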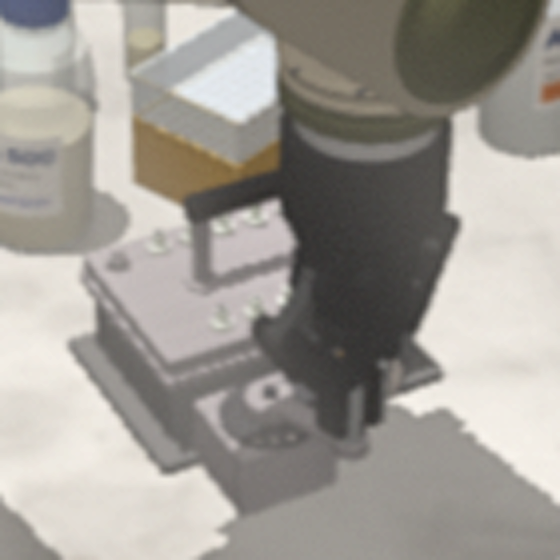

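The lever sits at 1.172 rad, in the third notch, with no tangential load. I'll release and lift.

>>> move_arm --pt "0 0 0 0 0 0" --pt "0 0 0 0 0 0" --pt "0 0 0 0 0 0" --pt "0 0 0 0 0 0" --pt "0 0 0 0 0 0" --pt "0 0 0 0 0 0" --pt "0 0 0 0 0 0" --pt "0 0 0 0 0 0" --pt "0 0 0 0 0 0" --pt "0 0 0 0 0 0" --grip 3.6

```text
time_s: 23.8
eef_pos: [480.7, 88.0, 60.8]
ee_rot: [-0.0, 0.642, 0.767, -0.0]
force: [0.2, -0.1, 0.5]
grip_width: 0.419
```

>>> move_arm --pt "0 0 -0.4 0 0 0" --pt "0 0 -1 0 0 0" --pt "0 0 -1.5 0 0 0" --pt "0 0 -2 0 0 0" --pt "0 0 -2 0 0 0" --pt "0 0 -2 0 0 0" --pt "0 0 -2 0 0 0" --pt "0 0 -1.5 0 0 0" --pt "0 0 -1 0 0 0" --pt "0 0 0 0 0 0"

```text
time_s: 24.8
eef_pos: [481.2, 88.1, 196.2]
ee_rot: [0.001, 0.642, 0.767, 0.001]
force: [-0.7, 0.1, -0.1]
grip_width: 0.418
```

```bash
python3 -c "
from h import *
lev()
go((330,60,200),10)"
```

```text
t 24.8 pos [481.2  88.1 196.2] yhead 10.13 tilt [ 2.7e-03 -1.0e-04 -1.0e+00] F [-0.7  0.1 -0.1] T [-0.06  0.01  0.01] grip 35.7 j [-0.06  0.26  1.66  0.    1.22 -0.24]
lever by TCP 1.184 radius 49.6 F in tool [ 0.2 -0.6  0.1]
t 24.8 pos [481.2  88.1 196.2] yhead 10.13 tilt [ 2.7e-03 -1.0e-04 -1.0e+00] F [-0.7  0.1 -0.1] T [-0.06  0.01  0.01] grip 35.7 j [-0.06  0.26  1.66  0.    1.22 -0.24]
turn(tool) deg [0.15 0.03 0.13] shift cm [ -0.14 -15.38  -0.38]
```

>>> move_arm --pt "0 -1 0 0 0 0" --pt "-0.5 -1.8 0 0 0 0" --pt "-1 -2 0 0 0 0" --pt "-1 -2 0 0 0 0" --pt "-1 -2 0 0 0 0" --pt "-1 -2 0 0 0 0" --pt "-1 -2 0 0 0 0" --pt "-0.5 -1.5 0 0 0 0" --pt "0 -0.7 0 0 0 0" --pt "0 0 0 0 0 0"

```text
time_s: 25.8
eef_pos: [342.8, 2.8, 194.5]
ee_rot: [-0.0, 0.642, 0.766, -0.0]
force: [0.6, 0.4, 0.0]
grip_width: 0.423
```

```bash
python3 -c "
from h import *
st()
a=eyes.capture('top');b=eyes.capture('scene');st()
cv2.imwrite('pics/f_t.png',a);cv2.imwrite('pics/f_s.png',b)
cv2.imwrite('pics/f1.png',cv2.resize(a[130:290,200:450],None,fx=3.2,fy=3.2,interpolation=2))
cv2.imwrite('pics/f2.png',cv2.convertScaleAbs(cv2.resize(b[140:340,240:440],None,fx=3,fy=3,interpolation=2),alpha=1.6))"
```

```text
t 25.8 pos [342.8   2.8 194.5] yhead 10.08 tilt [-5.e-04  3.e-04 -1.e+00] F [0.6 0.4 0. ] T [0.07 0.05 0.06] grip 36.1 j [-0.34 -0.07  2.03  0.    1.17 -0.51]
t 25.9 pos [343.8   2.9 194.7] yhead 10.13 tilt [-1.e-04  2.e-04 -1.e+00] F [-0.1 -0.9 -0.6] T [-0.08 -0.    0.04] grip 36.0 j [-0.34 -0.06  2.03  0.    1.17 -0.51]
```

View pics/f1.png

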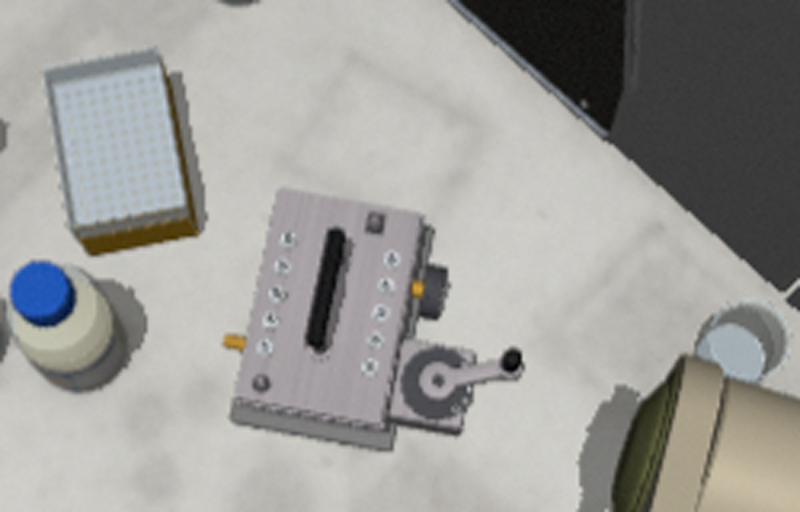

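View pics/f2.png

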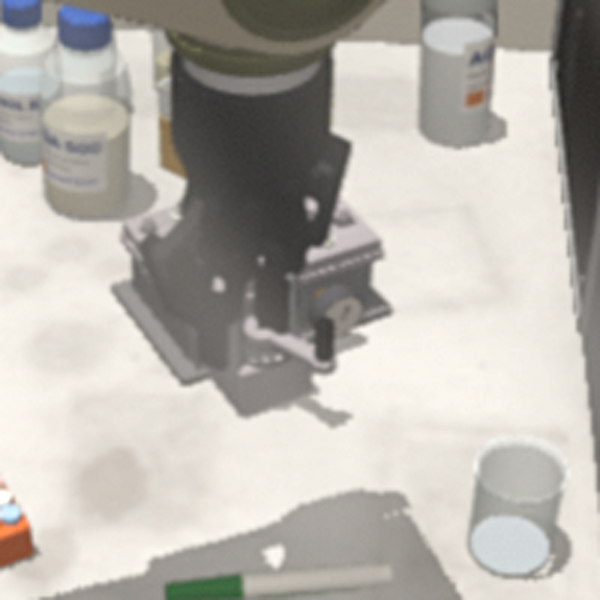

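The top view shows the lid on the rim with pins through both openings at (261,382) and (375,222), and the lever post at (511,361). The beaker, tip box and large bottle are all standing. Now the numbers.

```bash
python3 - <<'E'
from h import *
a=cv2.imread("pics/f_t.png").astype(int);a0=cv2.imread("pics/top0.png").astype(int)
m=np.zeros(a.shape[:2],np.uint8);m[235:255,350:370]=(a.max(2)<50)[235:255,350:370]
q=np.argwhere(m)[:,::-1].mean(0);p=cast("top",q,86);M=frame((524.4,207.9),77.6);d=p-M((-82,36,86))
print("post",q,p.round(1),"angle",(((np.degrees(np.arctan2(d[1],d[0]))-212.6)%360)/57.2958).round(3),"r",np.hypot(*d[:2]).round(1))
# lid rect
mk=((a[...,2]-a[...,1]>=1)&(a[...,0]-a[...,1]>=1)).astype(np.uint8)
hd=np.zeros_like(m);hd[195:245,290:312]=(a.max(2)<50)[195:245,290:312]
pts=np.argwhere(hd)[:,::-1].astype(float);X=np.array([cast("top",t,121)[:2] for t in pts],np.float32);print("handle @121",X.mean(0),cv2.minAreaRect(X))
print("expect handle",M((0,0,121)).round(1))
# bystander shifts by phase correlation
for nm,(x0,y0,x1,y1) in dict(box=(208,140,270,212),bottle=(198,205,246,255),beaker=(414,222,446,242)).items():
    A=a0[y0:y1,x0:x1].mean(2).astype(np.float32);B=a[y0:y1,x0:x1].mean(2).astype(np.float32)
    print(nm,np.round(cv2.phaseCorrelate(A,B,cv2.createHanningWindow(A.shape[::-1],cv2.CV_32F)),2),"mean diff",abs(A-B).mean().round(2))
# flushness from tri of the handle top ends? compare lid plate port spacing not needed; scene view pre-lever
b=cv2.imread("pics/c7s.png").astype(int);k=np.zeros_like(m);k[180:215,300:345]=(b.max(2)<40)[180:215,300:345]
n,l,s,c=cv2.connectedComponentsWithStats(k);i=1+np.argmax(s[1:,4]);print("handle scene (before)",c[i],proj("scene",M((0,0,114)))[0])
b0=cv2.imread("pics/scene0.png");L=frame((352.8,311.3),80.2);print("start handle scene",(225.97,228.34),proj("scene",L((0,0,58)))[0])
E
```

```text
post [359.44827586 242.4137931 ] [479.   87.2  86. ] angle 1.154 r 48.9
handle @121 [522.52216 207.34175] ((522.5972290039062, 207.02403259277344), (11.375724792480469, 78.01359558105469), 78.04889678955078)
expect handle [524.4 207.9 121. ]Traceback (most recent call last):
  File "<stdin>", line 14, in <module>
    return _wrapfunc(a, 'round', decimals=decimals, out=out)
    return _wrapit(obj, method, *args, **kwds)
    conv = _array_converter(obj)
ValueError: setting an array element with a sequence. The requested array has an inhomogeneous shape after 1 dimensions. The detected shape was (2,) + inhomogeneous part.
```

```bash
python3 - <<'E'
from h import *
a=cv2.imread("pics/f_t.png").astype(int);a0=cv2.imread("pics/top0.png").astype(int);M=frame((524.4,207.9),77.6);m=np.zeros(a.shape[:2],np.uint8)
for nm,(x0,y0,x1,y1) in dict(box=(208,140,270,212),bottle=(198,205,246,255),beaker=(414,222,446,242)).items():
    A=a0[y0:y1,x0:x1].mean(2).astype(np.float32);B=a[y0:y1,x0:x1].mean(2).astype(np.float32)
    s,r=cv2.phaseCorrelate(A,B,cv2.createHanningWindow(A.shape[::-1],cv2.CV_32F));print(nm,np.round(s,2),round(r,2),"mean diff",abs(A-B).mean().round(2))
b=cv2.imread("pics/c7s.png").astype(int);k=m.copy();k[185:215,300:345]=(b.max(2)<40)[185:215,300:345]
n,l,s,c=cv2.connectedComponentsWithStats(k);i=1+np.argmax(s[1:,4]);
L=frame((352.8,311.3),80.2)
print("handle scene seated: res",c[i]-proj("scene",M((0,0,114)))[0],s[i]," start res",np.array((225.97,228.34))-proj("scene",L((0,0,58)))[0])
E
```

```text
box [ 0.   -0.03] 1.0 mean diff 3.92
bottle [-0.03  0.04] 0.99 mean diff 1.29
beaker [-0.04  0.08] 0.99 mean diff 1.29
handle scene seated: res [ 2.88014917 -1.1900994 ] [318 192  20   9  98]  start res [-1.30972473  0.20909461]
```

The handle mask was cut off (98 px against 192), so I'll repeat the flushness check with a better threshold.

```bash
python3 - <<'E'
from h import *
M=frame((524.4,207.9),77.6);L=frame((352.8,311.3),80.2)
for fn,box,F,z in(("scene0",(205,215,250,250),L,58),("c7s",(302,188,345,208),M,114)):
  for th in(45,50,55):
    b=cv2.imread(f"pics/{fn}.png").astype(int);k=np.zeros(b.shape[:2],np.uint8);x0,y0,x1,y1=box;k[y0:y1,x0:x1]=(b.max(2)<th)[y0:y1,x0:x1]
    n,l,s,c=cv2.connectedComponentsWithStats(k);i=1+np.argmax(s[1:,4]);print(fn,th,s[i],(c[i]-proj("scene",F((0,0,z)))[0]).round(2))
E
```

```text
scene0 45 [209 221  35  16 201] [-1.27  0.31]
scene0 50 [209 221  35  17 218] [-1.4   0.31]
scene0 55 [209 221  35  17 226] [-1.43  0.41]
c7s 45 [312 190  29  13 162] [ 2.16 -1.05]
c7s 50 [308 190  33  14 201] [ 0.55 -0.63]
c7s 55 [307 190  35  15 237] [-0.4  -0.33]
```

```bash
python3 -c "
from rig import order
print(order.finish_job())"
```

```text
the job is handed in; nothing more can be done
None
```

The lid is on the manifold, the vacuum lever is in the third notch, and the job was handed in at about 26 s of the 72 s allowed.

**Lid:** I gripped it by the handle, lowered it over both dowel pins with about 1.5 mm of correction from the side force, and let go. Both pins show through their holes in both views. The arm met the rim after 56.0 mm of height difference from the bench grasp, which matches the rim height.

**Lever:** I gripped the post and moved it one notch at a time, with a stop of roughly half a second in the first and second before going on. By the arm's position it reached 0.386, 0.778 and 1.172 rad, and I then released it. The last picture puts it at 1.154 rad against 1.178 for the third notch, within the camera calibration error.

**Bystanders:** the tip box, beaker and large bottle moved less than 0.1 px between the first and last top views.

**Checks that disagreed or were weak:**
- **Handle position:** the top view shows the seated handle about 2 mm from where I had placed the manifold.
- **Flushness in the scene view:** the handle mask changed with the threshold, so that check proved nothing. Flushness rests on the height at contact and the even gap seen in the pictures.
- **Manifold offset:** the manifold sat about 1.5 mm from the camera estimate in the arm's frame, which I corrected for before the lever work.

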